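Point-and-check before dispensing

ROBOT

A 6-joint arm with a two-finger parallel gripper is mounted at the origin on a cart in front of the work surface, level with it; the furniture and walls round the work are solid. World frame = base frame: x ahead of the robot, y to its left, z up, the work surface at z = 0. Lengths are in m, angles in rad, forces in N, time in s.
With the tool pointing down it reaches from about 0.35 to 0.875 m from the base axis. Payload 4.2 kg.
Tool frame: the origin (TCP) lies between the finger pads, 19 mm behind the fingertips; this is the grasp point; z points along the fingers, y is the line along which they close (so a half turn about z gives the same grasp; the last joint's range is limited). The gripper opens to 85 mm and grips with 20 to 120 N. Pads are 22 mm wide; open, the fingers measure 114 mm over their backs; the gripper's body (76 mm by 85 mm) begins 54 mm behind the grasp point. The pads swing forward as they close: fully open they stand 13 mm farther back than shut.
Start: joints at [1.572, 0.385, 0.008, 0, -1.194, -0.259], TCP at [0.159, 0.604, 0.25] pointing down, gripper open.
Joint ranges: [-3.14, 3.14], [-1.21, 2.06], [-1.07, 1.41], [-3.16, 2.05], [-2.99, -0.16], [-3.1, 3.1]. Speed limits (rad/s): [2.79, 2.79, 3.14, 3.14, 3.14, 3.14].

INTERFACE

Orientations are given as [roll, pitch, yaw] about the fixed x, y, z axes, in that order (R = Rz(yaw) Ry(pitch) Rx(roll)).
In Python, from plant import robot, cams gives the robot as it stands. The module is installed in compiled form; this text tells all that it offers.
- The arm moves only by the tool arm_command, never from a script. Its argument "steps" is a list of rows, each an object with "offset": the shift along the tool's x, y, z in mm, a list of three; "spin": the turn about the tool's z in rad; "grip": the closure in counts, from 0 (fully open) to 255 (shut). In form: [{"offset": [dx, dy, dz], "spin": spin, "grip": grip}, ...]. A call has 1 to 10 rows; each row is the pose to reach, as a shift and turn from the pose commanded when the call began, along the tool's axes at that moment; what a row does not reach only later rows make up. A row lasts 1/10 s, in which the tool goes at most 50 mm and 8.59 degrees, less where a joint would pass 70% of its speed; a pose out of reach is approached as far as the arm can. A call with a gripper value outside its range is refused whole. The fingers move at their own pace and stop on an object; the grip force is fixed at half the most. Time passes only in rows, so rows that repeat a pose let the fingers close. It gives the time, the measured TCP pose, the force, the opening and the grip force at its end, in the units of the state.
- robot.get_state(): the state, without advancing time (a new reading comes with each control period).
- cams.grab_frame(name): name is "side" or "top" or "wrist"; returns (picture, depth): 384x512x3 uint8, red, green, blue; 384x512 float32, m along the optical axis (not along the pixel's ray), 0 where there is no reading.
- cams.calibration(name): a dict with "camera_matrix" (3x3 intrinsics, pixels), "rvec" (rotation vector, rad) and "tvec" (3), from world to camera coordinates, as OpenCV has them; the wrist camera has in their place "mount" (4x4, takes a point from camera to tool coordinates, whose origin is the TCP and whose axes are the flange's). Camera axes: x right, y down, z forward; pixel columns grow to the right and rows downward; lengths in m; the calibration is good to about 2 mm. The wrist camera is an equidistant fisheye: a pixel r from the principal point sees the ray r / f radians off the axis. A picture is of the moment at which its call begins: read the wrist's pose just before it. calibration takes no time and is no camera call.
- robot.job_done(): hands the job in; it is judged then, once.
Trained networks look in the newest picture that a camera, given by its name, has taken for a name from the list of things; names that differ only in an ending like _2 or _b are one class to them, and where a whole thing is asked for, a point or a joint stands for the part that bears it (a point fixed in the world has none). Each returns a list of dicts, best first, with "score" (0 to 1); they miss things now and then, are a little off and sometimes report something else, mostly with a low value. They report only what shows in the picture. A call takes as long as a camera call. They do not tell look-alikes from the thing itself.
- cams.look_for(camera, name): "xyz" ([x, y, z] in m, in world coordinates, good to about 4 mm: the middle of the surface that is visible of it).
- cams.cut_out(camera, name): "pixels" (384x512 bool, what is visible of it).
The state is a dict: "time": time; "joints": joint angles; "joint_velocities": joint speeds; "joint_torque": joint torques, N m; "tool_pos": TCP position; "eef_rot": TCP orientation; "contact_force": force on the tool from outside, world axes, zero at the start; "torque": the same for the moment, N m; "finger_gap": finger opening in m; "gripper_force": force on a finger pad.
Only numpy, scipy, OpenCV 4.12 (cv2) and the standard library are available. Lean on these libraries where they do the work, as an engineer would, in place of code of your own. Each camera call takes 0.05 s, during which the arm holds its last target. There are 200 camera calls.

TASK

Do the point-and-check for the next sample: with the fingertips a few centimetres straight above it, point at the cap of the red-capped bottle for two seconds, then in the same way at the middle of the dish with the pink medium for two seconds. Then sign the check off by pushing the red toggle lever fully over from the robot's side to the far side with the fingertips, and draw clear. Do not touch, move or lift any bottle or dish, and do not point at the wrong ones.

Things in the scene. Friction and masses are not known exactly. Their poses are not given: they have to be found in the camera images.
- reagent_b: the bottle to point at: white bottle with a red screw cap, 46 mm diameter, 105 mm tall (cap 25 mm diameter). Loose, upright; it must not be touched. Origin at the centre of its underside. 
- reagent_b_top (a point): centre of the top of the red cap, 105 mm above the worktop
- reagent_c: wrong bottle: brown bottle with a white screw cap, 46 mm diameter, 105 mm tall. Loose, upright; it must not be touched. Origin at the centre of its underside. 
- reagent_c_top (a point): centre of the top of the white cap, 105 mm above the worktop
- oil_bottle: wrong bottle: small brown bottle with a black cap, 30 mm diameter, 73 mm tall. Loose, upright; it must not be touched. Origin at the centre of its underside. 
- oil_bottle_top (a point): centre of the top of the black cap, 73 mm above the worktop
- petri_dish_2: the dish to point at: closed round dish with pink medium, 91 mm diameter, 15 mm high, flat on the worktop. Loose; it must not be touched. Origin at the centre of its underside
- petri_dish_2_top (a point): centre of the pink dish's lid, 15 mm above the worktop
- petri_dish_1: wrong dish: closed round dish with beige medium, 91 mm diameter, 15 mm high, flat on the worktop. Loose; it must not be touched. Origin at the centre of its underside
- petri_dish_1_top (a point): centre of the beige dish's lid, 15 mm above the worktop
- signoff_base: grey sign-off switch block, fixed to the worktop, 70 x 50 x 25 mm (x, y, z), turned up to 0.4 rad in yaw. Origin at the centre of its underside; its x axis points away from the robot, the way the lever is pushed
- signoff (a joint): angle of the toggle lever (rad) about the block's y axis, on a pivot 22 mm above the worktop over the block's centre: 0 = leans 0.5 rad towards the robot (block's -x), 0.5 = upright, 1.0 = leans 0.5 rad to the far side, against its end stop. It starts at 0 to 0.15, turns with light even friction (about 1 N at the knob) and stays where it is left; no spring
- signoff_tip (a point): centre of the red ball knob (26 mm diameter) at the end of the lever's 10 mm thick steel rod, 70 mm from the pivot; 83 mm above the worktop at either end of the swing, 92 mm when upright
- microscope: tall cream-coloured microscope fixed on the right of the worktop, not part of the job: keep clear. Origin under its foot, on the worktop; its eyepieces overhang 0.2 m from there along its own -x (towards the robot and to the right), 0.40 m above the worktop, close to the gripper at the start: draw the arm in towards its base before swinging left
Things that resemble listed ones, but are neither listed nor needed, are in the scene too. What is shaped like the petri_dish_2 but green or orange is not meant. What is shaped like the petri_dish_1 but purple or turquoise is not meant.

How it is judged:
On the way, in this order (a step that is already met when the one before it is completed fails the run):
1. point at the red cap: TCP within 25 mm of its axis and 10 to 80 mm above its top, for 1.5 s (horizontal distance between the grasp point and reagent_b_top below 0.025 m and z of the grasp point in the frame of reagent_b_top between 0.01 and 0.08 m), for 1.5 s.
2. point at the pink dish: TCP within 30 mm of its axis and 10 to 80 mm above its lid, for 1.5 s (horizontal distance between the grasp point and petri_dish_2_top below 0.03 m and z of the grasp point in the frame of petri_dish_2_top between 0.01 and 0.08 m), for 1.5 s.
3. the lever is pushed over to the far side (value of joint signoff above 0.85 rad), for 0.2 s.
At the end, for the whole second after the job is handed in: the toggle lever stands at the far side (joint above 0.85 of 1.0 rad); all three bottles and both dishes stand upright where they were, within 10 mm (value of joint signoff above 0.85 rad and distance of each of reagent_b, reagent_c, oil_bottle, petri_dish_1, petri_dish_2 from where it was at the start of the episode below 0.01 m and angle between each of reagent_b, reagent_c, oil_bottle, petri_dish_1, petri_dish_2's own z axis and vertical below 0.15 rad); the robot touches nothing.
It fails at once if a bottle is touched, moved, lifted or tipped (contact force between any of the fingers, the arm and reagent_b above 0.3 N or distance of any of reagent_b, reagent_c, oil_bottle from where it was at the start of the episode above 0.01 m or angle between any of reagent_b, reagent_c, oil_bottle's own z axis and vertical above 0.15 rad or contact force between any of the fingers, the arm and reagent_c above 0.3 N or contact force between any of the fingers, the arm and oil_bottle above 0.3 N).
It fails at once if a dish is touched, moved, lifted or tipped (contact force between any of the fingers, the arm and petri_dish_1 above 0.3 N or distance of any of petri_dish_1, petri_dish_2 from where it was at the start of the episode above 0.01 m or angle between any of petri_dish_1, petri_dish_2's own z axis and vertical above 0.15 rad or contact force between any of the fingers, the arm and petri_dish_2 above 0.3 N).
It fails at once if the gripper points closely at a wrong bottle or dish (TCP within 25 mm of its axis and less than 60 mm above its top) ((horizontal distance between the grasp point and reagent_c_top below 0.025 m and z of the grasp point in the frame of reagent_c_top below 0.06 m) or (horizontal distance between the grasp point and oil_bottle_top below 0.025 m and z of the grasp point in the frame of oil_bottle_top below 0.06 m) or (horizontal distance between the grasp point and petri_dish_1_top below 0.025 m and z of the grasp point in the frame of petri_dish_1_top below 0.06 m)).
It also fails if it takes over 59 s, if anything falls off the work surface, if the arm or the gripper's body presses on something with over 40 N, if the wrist force passes 120 N, or if a joint passes its speed limit or range.

## Working session

There is one attempt and no reset: what is moved stays moved. The work goes in short steps, Python scripts to look and compute and a tool call to move; the robot and the scene stay as the last step left them, time stands still between calls to the robot, and variables do not carry over. Pictures are saved under pics/ and viewed, at most 10 in all, crops included, and the job is handed in when it is done.

Besides the shell and the picture viewer there is one more tool, called as name(argument=value, ...) on one line, values as JSON. arm_command: Moves the arm, as the interface text tells. Its arguments: {"type":"object","properties":{"steps":{"type":"array"}},"required":["steps"]}

```bash
mkdir -p pics
python3 - <<'E'
from plant import robot,cams
import cv2,numpy as np
s=robot.get_state();print(s['time'],s['tool_pos'],s['eef_rot'],s['finger_gap'])
ims=[]
for c in ['top','side']:
    im,d=cams.grab_frame(c);np.savez(f'pics/{c}.npz',im=im,d=d)
    cv2.imwrite(f'pics/{c}0.png',im[:,:,::-1])
    for n in ['reagent_b','oil_bottle','petri_dish_2','signoff_base','signoff_tip','microscope']:
        print(c,n,[(np.round(r['xyz'],3).tolist(),round(r['score'],2)) for r in cams.look_for(c,n)])
    k=cams.calibration(c);R=cv2.Rodrigues(np.array(k['rvec']))[0];print(c,'cam pos',-R.T@np.array(k['tvec']).ravel())
E
```

```text
0.0 [0.15920226 0.60381944 0.2489327 ] [ 3.13943630e+00 -7.57597730e-05 -2.58037402e-01] 0.08539129552421643
top reagent_b [([0.557, 0.173, 0.074], 0.79), ([0.554, 0.058, 0.07], 0.59)]
top oil_bottle [([0.518, -0.118, 0.025], 0.71), ([0.594, 0.31, 0.044], 0.48)]
top petri_dish_2 [([0.406, 0.391, 0.017], 0.97), ([0.445, 0.056, 0.013], 0.89), ([0.434, 0.253, 0.013], 0.87), ([0.212, 0.409, 0.018], 0.64), ([0.462, -0.256, 0.012], 0.61)]
top signoff_base [([0.519, -0.116, 0.026], 0.71)]
top signoff_tip [([0.434, 0.253, 0.012], 0.5), ([0.486, -0.124, 0.091], 0.45)]
top microscope [([0.446, 0.051, 0.014], 0.66)]
top cam pos [ 0.19614997 -0.03237169  1.55170493]
side reagent_b [([0.556, 0.194, 0.054], 0.51), ([0.554, 0.073, 0.063], 0.5)]
side oil_bottle [([0.492, -0.118, 0.09], 0.65), ([0.592, 0.324, 0.04], 0.61)]
side petri_dish_2 [([0.402, 0.398, 0.013], 0.95), ([0.429, 0.265, 0.014], 0.66), ([0.462, -0.248, 0.014], 0.6), ([0.198, 0.422, 0.013], 0.59), ([0.449, 0.07, 0.014], 0.56), ([0.492, -0.116, 0.09], 0.41)]
side signoff_base [([0.453, 0.069, 0.011], 0.38)]
side signoff_tip [([0.494, -0.116, 0.086], 0.4)]
side microscope []
side cam pos [-0.02224185  1.15657576  1.01977345]
```

View pics/top0.png

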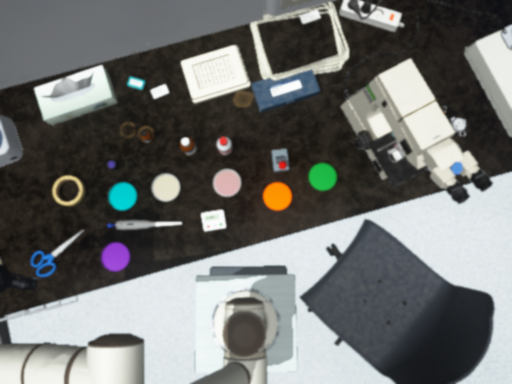

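View pics/side0.png

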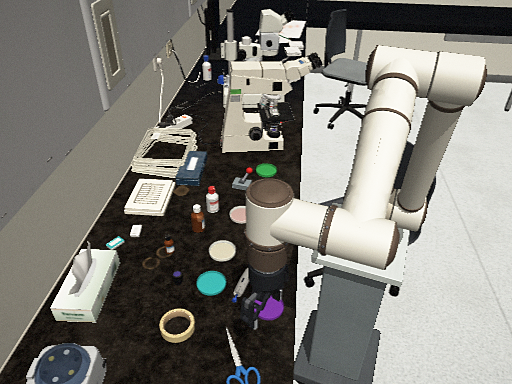

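The top view shows the red-capped bottle at px (224,145), the pink dish at (227,182), and the switch block at (281,158) with its red knob at (283,165). The wrong bottles are at (188,146) and (146,134), and the beige dish is at (166,187). The side view agrees: red cap (212,190), pink dish (239,214), lever (249,170). The two cameras' network positions differ by up to 15 mm in y, so I'll measure from the pixels directly.

```bash
cat > h.py <<'E'
import numpy as np,cv2
from plant import robot,cams
def ray(c,uv,z):
    k=cams.calibration(c);K=np.array(k['camera_matrix']);R=cv2.Rodrigues(np.array(k['rvec']))[0];t=np.array(k['tvec']).ravel()
    o=-R.T@t;d=R.T@np.linalg.inv(K)@np.array([uv[0],uv[1],1.]);return o+d*(z-o[2])/d[2]
def dep(c,D,uv):
    k=cams.calibration(c);K=np.array(k['camera_matrix']);R=cv2.Rodrigues(np.array(k['rvec']))[0];t=np.array(k['tvec']).ravel()
    uv=np.atleast_2d(uv);z=D[uv[:,1],uv[:,0]];p=np.c_[uv,np.ones(len(uv))]@np.linalg.inv(K).T*z[:,None]
    return ((p-t)@R)[z>0]
E
python3 - <<'E'
from h import *
seeds={'top':{'redcap':((224,141),'red',.105),'pink':((227,182),'pink',.015),'knob':((283,165),'red',.085)},
'side':{'redcap':((212,190),'red',.100),'pink':((239,214),'pink',.015),'knob':((249,170),'red',.085)}}
for c in seeds:
    f=np.load(f'pics/{c}.npz');im=f['im'].astype(int);D=f['d']
    r,g,b=im[...,0],im[...,1],im[...,2]
    M={'red':(r>120)&(r>2*g)&(r>2*b),'pink':(r>140)&(r-g>15)&(r-g<110)&(b-g>-15)}
    for n,(s,col,z) in seeds[c].items():
        w=np.zeros(r.shape,bool);h=26 if col=='pink' else 9
        w[s[1]-h:s[1]+h,s[0]-h:s[0]+h]=1
        nl,l,st,ce=cv2.connectedComponentsWithStats((M[col]&w).astype(np.uint8))
        if nl<2: print(c,n,'none');continue
        i=1+st[1:,4].argmax();v,u=np.where(l==i);P=dep(c,D,np.c_[u,v])
        print(c,n,st[i],ce[i],'ray',ray(c,ce[i],z).round(4),'dep mean',P.mean(0).round(4),'min',P.min(0).round(3),'max',P.max(0).round(3))
f=np.load('pics/top.npz');D=f['d'];uu,vv=np.meshgrid(range(255,310),range(135,185));uv=np.c_[uu.ravel(),vv.ravel()]
P=dep('top',D,uv);q=P[(P[:,2]>.018)&(P[:,2]<.034)]
print('block',len(q),q.mean(0),cv2.minAreaRect((q[:,:2]*1000).astype(np.float32)))
k=P[P[:,2]>.045];print('rod/knob',k.mean(0),k.round(3).tolist()[:12])
a=cv2.resize(f['im'][115:215,200:330],None,fx=6,fy=6,interpolation=cv2.INTER_NEAREST)[:,:,::-1]
cv2.imwrite('pics/crop.png',a)
for c in ['top','side']:
    f=np.load(f'pics/{c}.npz');uv=np.random.default_rng(0).integers([100,200],[220,330],(300,2));P=dep(c,f['d'],uv);print(c,'table z',np.median(P[:,2]))
E
```

```text
top redcap [220 137   7   8  45] [222.82222222 140.4       ] ray [0.5647 0.0629 0.105 ] dep mean [0.5651 0.063  0.1035] min [0.553 0.053 0.065] max [0.586 0.074 0.114]
top pink [214 171  26  25 515] [226.66601942 182.86796117] ray [0.4458 0.0569 0.015 ] dep mean [0.4461 0.0569 0.0143] min [0.406 0.017 0.004] max [0.487 0.099 0.025]
top knob [279 161   8   8  45] [282.17777778 164.51111111] ray [ 0.4901 -0.1206  0.085 ] dep mean [ 0.4884 -0.1201  0.0937] min [ 0.478 -0.132  0.081] max [ 0.5   -0.11   0.102]
side redcap [208 186   7   8  43] [210.93023256 189.51162791] ray [0.5633 0.0697 0.1   ] dep mean [0.5634 0.0691 0.0997] min [0.551 0.054 0.083] max [0.575 0.079 0.11 ]
side pink [231 208  15  15 175] [238.90285714 215.05142857] ray [0.4516 0.0726 0.015 ] dep mean [0.4516 0.0723 0.0149] min [0.42  0.026 0.003] max [0.484 0.106 0.02 ]
side knob [246 167   7   6  27] [248.88888889 169.66666667] ray [ 0.4909 -0.1238  0.085 ] dep mean [ 0.4888 -0.1186  0.0889] min [ 0.477 -0.256 -0.004] max [ 0.529 -0.103  0.098]
block 242 [ 0.52072646 -0.11739681  0.02550055] ((501.367431640625, -149.810791015625), (114.56837463378906, 109.11830139160156), 8.352622032165527)
rod/knob [ 0.49012131 -0.12092905  0.09007824] [[0.513, -0.116, 0.045], [0.513, -0.12, 0.046], [0.512, -0.123, 0.049], [0.508, -0.116, 0.053], [0.501, -0.117, 0.088], [0.5, -0.12, 0.09], [0.5, -0.123, 0.093], [0.5, -0.126, 0.091], [0.496, -0.113, 0.098], [0.496, -0.116, 0.097], [0.496, -0.12, 0.095], [0.496, -0.123, 0.096]]
top table z -0.0034386292176863203
side table z 0.0007279595665157522
```

View pics/crop.png

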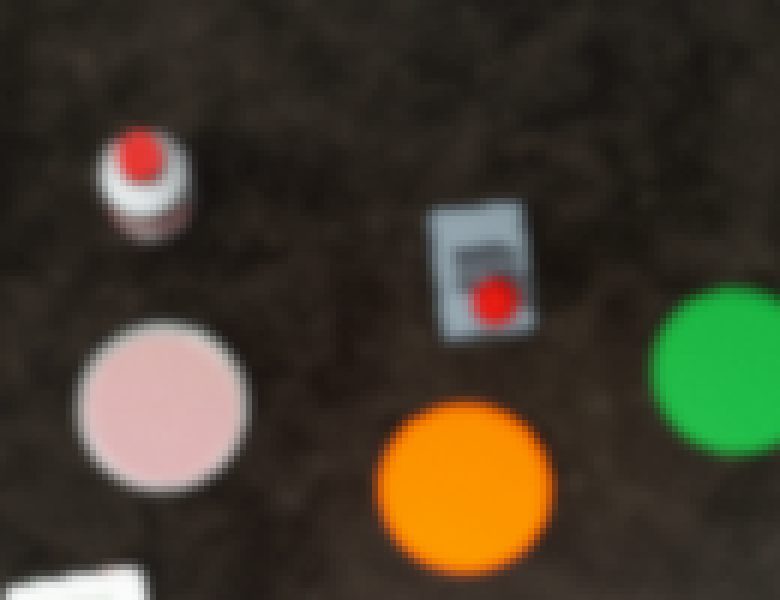

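The crop shows the red cap at crop px (140,157), the pink dish at (161,406), and the block with corners (428,208), (522,203), (537,328), (443,342) and its knob at (495,301). The side camera's pink reading is biased by the arm covering part of the dish, so I'll use the top camera. Next I need the block yaw and the offsets in tool axes.

```bash
cat >> h.py <<'E'
from scipy.spatial.transform import Rotation as Ro
def off(p):
    s=robot.get_state();R=Ro.from_euler('xyz',s['eef_rot']);return (R.inv().apply(np.array(p)-s['tool_pos'])*1000).round(1)
E
python3 - <<'E'
from h import *
c=[(428,208),(522,203),(537,328),(443,342)]
W=np.array([ray('top',((x+.0)/6-.5+200,y/6-.5+115),.025) for x,y in c]);print(W.round(4),'centre',W.mean(0))
f=W[0]+W[1]-W[2]-W[3];print('yaw',np.arctan2(f[1],f[0]),'len',np.linalg.norm(f[:2])/2,'wid',np.linalg.norm((W[0]+W[3]-W[1]-W[2])[:2])/2)
print(off([.564,.065,.25]))
E
```

```text
[[ 0.5536 -0.0883  0.025 ]
 [ 0.5557 -0.1395  0.025 ]
 [ 0.4865 -0.146   0.025 ]
 [ 0.4795 -0.0951  0.025 ]] centre [ 0.51882643 -0.11721392  0.025     ]
yaw 0.09238072541261183 len 0.0720108597848859 wid 0.051270280358811954
[528.9 418.3   0. ]
```

arm_command(steps=[{"offset":[39,31,0],"spin":-0.04,"grip":255},{"offset":[78,62,0],"spin":-0.08,"grip":255},{"offset":[117,93,0],"spin":-0.12,"grip":255},{"offset":[156,124,0],"spin":-0.16,"grip":255},{"offset":[195,154,0],"spin":-0.2,"grip":255},{"offset":[234,185,0],"spin":-0.24,"grip":255},{"offset":[273,216,0],"spin":-0.28,"grip":255},{"offset":[312,247,0],"spin":-0.32,"grip":255},{"offset":[351,278,0],"spin":-0.36,"grip":255},{"offset":[351,278,0],"spin":-0.36,"grip":255}])

```text
time: 1.7
tool_pos: [0.43, 0.2419, 0.2502]
eef_rot: [3.141, -0.0, 0.096]
contact_force: [-0.1, 0.1, 0.7]
finger_gap: 0.0
gripper_force: 0.0
```

Run:
```python
from h import *
s=robot.get_state();print(s['time'],s['tool_pos'],s['eef_rot'],s['finger_gap'],s['contact_force'])
print(off([.564,.065,.25]),off([.564,.065,.16]))
```

```text
1.7 [0.42998795 0.24191636 0.25019255] [ 3.14104550e+00 -1.82211048e-04  9.56392227e-02] 1.633739674507502e-05 [-0.08242865  0.10753124  0.68173686]
[116.5 188.9   0.3] [116.5 188.9  90.3]
```

arm_command(steps=[{"offset":[23,38,0],"spin":0,"grip":255},{"offset":[46,75,0],"spin":0,"grip":255},{"offset":[69,113,0],"spin":0,"grip":255},{"offset":[92,150,0],"spin":0,"grip":255},{"offset":[117,189,0],"spin":0,"grip":255},{"offset":[117,189,0],"spin":0,"grip":255},{"offset":[117,189,20],"spin":0,"grip":255},{"offset":[117,189,40],"spin":0,"grip":255},{"offset":[117,189,40],"spin":0,"grip":255}])

```text
time: 2.6
tool_pos: [0.5615, 0.0702, 0.2073]
eef_rot: [3.141, 0.006, 0.102]
contact_force: [0.1, 0.1, -0.1]
finger_gap: -0.0002
gripper_force: 0.0
```

Run:
```python
from h import *
s=robot.get_state();print(s['time'],s['tool_pos'],s['eef_rot'])
im,d=cams.grab_frame('wrist');cv2.imwrite('pics/w1.png',im[:,:,::-1])
k=cams.calibration('wrist');K=np.array(k['camera_matrix']);T=np.linalg.inv(np.array(k['mount']))
def pix(p):
    R=Ro.from_euler('xyz',s['eef_rot']);q=T@np.r_[R.inv().apply(np.array(p)-s['tool_pos']),1];th=np.arctan2(np.hypot(*q[:2]),q[2]);a=np.arctan2(q[1],q[0])
    return (K[0,2]+K[0,0]*th*np.cos(a)).round(1),(K[1,2]+K[1,1]*th*np.sin(a)).round(1)
for n,p in dict(cap=[.564,.065,.105],pink=[.446,.057,.015],brown=[.557,.175,.105],knob=[.489,-.12,.085],blk=[.519,-.117,.025]).items(): print(n,pix(p))
print(off([.564,.065,.16]))
```

```text
2.6 [0.56151988 0.07020915 0.20725753] [3.14081919 0.00622034 0.10217414]
cap (np.float64(257.0), np.float64(200.5))
pink (np.float64(251.2), np.float64(273.0))
brown (np.float64(124.6), np.float64(195.4))
knob (np.float64(418.1), np.float64(277.6))
blk (np.float64(399.9), np.float64(231.6))
[ 0.9  5.5 49.1]
```

View pics/w1.png

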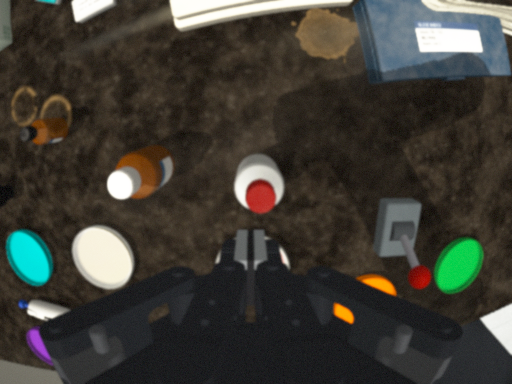

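The wrist picture confirms the measured points. The red cap is at (260,197) against a predicted (257,200), and the knob is at (420,276) against (418,278). I'll lower and hold.

arm_command(steps=[{"offset":[2,5,16],"spin":0,"grip":255},{"offset":[2,5,32],"spin":0,"grip":255},{"offset":[2,5,45],"spin":0,"grip":255},{"offset":[2,5,45],"spin":0,"grip":255},{"offset":[2,5,45],"spin":0,"grip":255},{"offset":[2,5,45],"spin":0,"grip":255},{"offset":[2,5,45],"spin":0,"grip":255},{"offset":[2,5,45],"spin":0,"grip":255},{"offset":[2,5,45],"spin":0,"grip":255},{"offset":[2,5,45],"spin":0,"grip":255}])

```text
time: 3.65
tool_pos: [0.5661, 0.0651, 0.1652]
eef_rot: [-3.142, -0.0, 0.102]
contact_force: [0.3, 0.4, 0.2]
finger_gap: -0.0
gripper_force: 0.0
```

arm_command(steps=[{"offset":[0,0,0],"spin":0,"grip":255},{"offset":[0,0,0],"spin":0,"grip":255},{"offset":[0,0,0],"spin":0,"grip":255},{"offset":[0,0,0],"spin":0,"grip":255},{"offset":[0,0,0],"spin":0,"grip":255},{"offset":[0,0,0],"spin":0,"grip":255},{"offset":[0,0,0],"spin":0,"grip":255},{"offset":[0,0,0],"spin":0,"grip":255},{"offset":[0,0,0],"spin":0,"grip":255},{"offset":[0,0,0],"spin":0,"grip":255}])

```text
time: 4.65
tool_pos: [0.566, 0.0652, 0.165]
eef_rot: [3.142, -0.0, 0.102]
contact_force: [-0.5, -1.4, -1.1]
finger_gap: -0.0001
gripper_force: 0.0
```

arm_command(steps=[{"offset":[0,0,0],"spin":0,"grip":255},{"offset":[0,0,0],"spin":0,"grip":255},{"offset":[0,0,0],"spin":0,"grip":255},{"offset":[0,0,0],"spin":0,"grip":255}])

```text
time: 5.05
tool_pos: [0.566, 0.0652, 0.165]
eef_rot: [3.142, -0.0, 0.102]
contact_force: [-0.3, 0.2, 0.1]
finger_gap: 0.0003
gripper_force: 0.0
```

Run:
```python
from h import *
s=robot.get_state();print(s['time'],s['tool_pos'],s['eef_rot'])
print(off([.564,.065,.16]),off([.446,.057,.16]),off([.446,.057,.075]))
```

```text
5.05 [0.56602478 0.0651794  0.16502037] [ 3.14159194e+00 -3.22001024e-05  1.02181680e-01]
[-2. -0.  5.] [-120.2   -4.1    5. ] [-120.2   -4.1   90. ]
```

arm_command(steps=[{"offset":[-40,-2,0],"spin":0,"grip":255},{"offset":[-80,-3,0],"spin":0,"grip":255},{"offset":[-120,-4,0],"spin":0,"grip":255},{"offset":[-120,-4,0],"spin":0,"grip":255},{"offset":[-120,-4,30],"spin":0,"grip":255},{"offset":[-120,-4,60],"spin":0,"grip":255},{"offset":[-120,-4,75],"spin":0,"grip":255},{"offset":[-120,-4,88],"spin":0,"grip":255},{"offset":[-120,-4,88],"spin":0,"grip":255},{"offset":[-120,-4,88],"spin":0,"grip":255}])

```text
time: 6.05
tool_pos: [0.4469, 0.0571, 0.0772]
eef_rot: [3.141, -0.0, 0.102]
contact_force: [0.2, 0.4, 0.1]
finger_gap: -0.0002
gripper_force: 0.0
```

arm_command(steps=[{"offset":[0,0,0],"spin":0,"grip":255},{"offset":[0,0,0],"spin":0,"grip":255},{"offset":[0,0,0],"spin":0,"grip":255},{"offset":[0,0,0],"spin":0,"grip":255},{"offset":[0,0,0],"spin":0,"grip":255},{"offset":[0,0,0],"spin":0,"grip":255},{"offset":[0,0,0],"spin":0,"grip":255},{"offset":[0,0,0],"spin":0,"grip":255},{"offset":[0,0,0],"spin":0,"grip":255},{"offset":[0,0,0],"spin":0,"grip":255}])

```text
time: 7.05
tool_pos: [0.4462, 0.0569, 0.077]
eef_rot: [3.142, 0.0, 0.102]
contact_force: [0.2, -0.3, -0.8]
finger_gap: 0.0001
gripper_force: 0.0
```

arm_command(steps=[{"offset":[0,0,0],"spin":0,"grip":255},{"offset":[0,0,0],"spin":0,"grip":255},{"offset":[0,0,0],"spin":0,"grip":255},{"offset":[0,0,0],"spin":0,"grip":255},{"offset":[0,0,0],"spin":0,"grip":255},{"offset":[0,0,0],"spin":0,"grip":255},{"offset":[0,0,0],"spin":0,"grip":255},{"offset":[0,0,0],"spin":0,"grip":255},{"offset":[0,0,0],"spin":0,"grip":255},{"offset":[0,0,0],"spin":0,"grip":255}])

```text
time: 8.05
tool_pos: [0.4462, 0.0569, 0.077]
eef_rot: [-3.142, -0.0, 0.102]
contact_force: [0.1, 0.2, -0.1]
finger_gap: 0.0
gripper_force: 0.0
```

Run:
```python
from h import *
s=robot.get_state();print(s['time'],s['tool_pos'],s['eef_rot'])
c=np.array([.519,-.1165]);e=np.array([np.cos(.1),np.sin(.1)])
for d,z in ((-.08,.16),(-.08,.088),(.012,.088)): p=c+d*e;print(d,p,off([*p,z]))
```

```text
8.05 [0.44623297 0.05692432 0.07701175] [-3.14158238e+00 -2.65126749e-06  1.02220510e-01]
-0.08 [ 0.43939967 -0.12448667] [-25.3 179.8 -83. ]
-0.08 [ 0.43939967 -0.12448667] [-25.3 179.8 -11. ]
0.012 [ 0.53094005 -0.115302  ] [ 66.7 180.  -11. ]
```

arm_command(steps=[{"offset":[0,0,-40],"spin":0,"grip":255},{"offset":[0,0,-83],"spin":0,"grip":255},{"offset":[-7,45,-83],"spin":0,"grip":255},{"offset":[-14,90,-83],"spin":0,"grip":255},{"offset":[-20,135,-83],"spin":0,"grip":255},{"offset":[-25,180,-83],"spin":0,"grip":255},{"offset":[-25,180,-83],"spin":0,"grip":255},{"offset":[-25,180,-50],"spin":0,"grip":255},{"offset":[-25,180,-11],"spin":0,"grip":255},{"offset":[-25,180,-11],"spin":0,"grip":255}])

```text
time: 9.05
tool_pos: [0.436, -0.1246, 0.0842]
eef_rot: [-3.14, 0.011, 0.101]
contact_force: [-0.4, 0.2, 0.0]
finger_gap: 0.0003
gripper_force: 0.0
```

Run:
```python
from h import *
s=robot.get_state();print(s['time'],s['tool_pos'],s['eef_rot'],s['contact_force'])
im,d=cams.grab_frame('wrist');cv2.imwrite('pics/w2.png',im[:,:,::-1])
```

```text
9.05 [ 0.43601959 -0.12459117  0.08422706] [-3.14040394  0.01076337  0.10092837] [-0.400331    0.24650065  0.04475632]
```

View pics/w2.png

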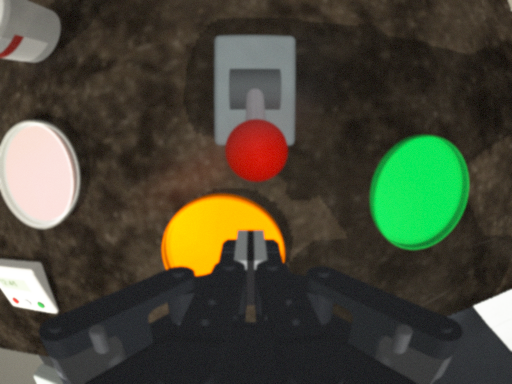

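The fingers are lined up behind the knob, which is at (256,151), with the block at (255,90) square to the tool. I'll push gently along tool x.

arm_command(steps=[{"offset":[10,0,0],"spin":0,"grip":255},{"offset":[20,0,0],"spin":0,"grip":255},{"offset":[28,0,0],"spin":0,"grip":255},{"offset":[36,0,0],"spin":0,"grip":255},{"offset":[44,0,0],"spin":0,"grip":255},{"offset":[52,0,0],"spin":0,"grip":255},{"offset":[60,0,0],"spin":0,"grip":255},{"offset":[68,0,0],"spin":0,"grip":255},{"offset":[76,0,0],"spin":0,"grip":255},{"offset":[82,0,0],"spin":0,"grip":255}])

```text
time: 10.1
tool_pos: [0.5218, -0.1162, 0.0876]
eef_rot: [-3.141, 0.001, 0.102]
contact_force: [-1.3, -0.3, -0.9]
finger_gap: 0.0002
gripper_force: 0.6
```

arm_command(steps=[{"offset":[3,0,0],"spin":0,"grip":255},{"offset":[6,0,0],"spin":0,"grip":255},{"offset":[6,0,0],"spin":0,"grip":255},{"offset":[6,0,0],"spin":0,"grip":255}])

```text
time: 10.5
tool_pos: [0.5276, -0.1157, 0.0882]
eef_rot: [3.141, -0.001, 0.102]
contact_force: [0.3, 0.0, -0.3]
finger_gap: 0.0002
gripper_force: 0.1
```

Run:
```python
from h import *
s=robot.get_state();print(s['time'],s['tool_pos'],s['eef_rot'],s['contact_force'])
im,d=cams.grab_frame('wrist');cv2.imwrite('pics/w3.png',im[:,:,::-1])
e=np.array([np.cos(.1),np.sin(.1)]);print('front rel',(s['tool_pos'][:2]-[.519,-.1165])@e+.011)
```

```text
10.5 [ 0.52757877 -0.11568827  0.08818366] [ 3.14146853e+00 -9.20480816e-04  1.02371313e-01] [ 0.34453543  0.01048357 -0.32413627]
front rel 0.01961694769244436
```

View pics/w3.png

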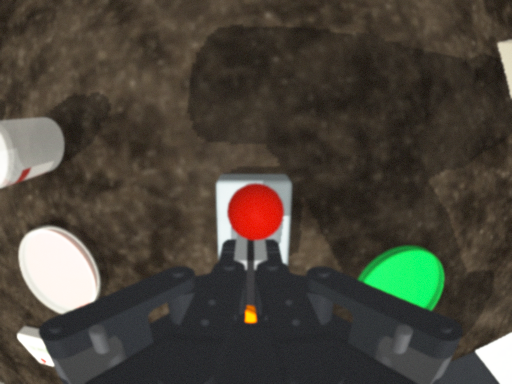

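The knob, now at (256,212), has gone over past the block's middle. There's no stop force yet, so I'll push in small increments until the end stop shows.

arm_command(steps=[{"offset":[1,0,0],"spin":0,"grip":255},{"offset":[2,0,0],"spin":0,"grip":255},{"offset":[2,0,0],"spin":0,"grip":255},{"offset":[2,0,0],"spin":0,"grip":255}])

```text
time: 10.95
tool_pos: [0.5284, -0.1156, 0.088]
eef_rot: [-3.141, 0.002, 0.102]
contact_force: [-4.5, 0.1, 2.1]
finger_gap: 0.0
gripper_force: 1.9
```

arm_command(steps=[{"offset":[1,0,0],"spin":0,"grip":255},{"offset":[2,0,0],"spin":0,"grip":255},{"offset":[2,0,0],"spin":0,"grip":255},{"offset":[2,0,0],"spin":0,"grip":255}])

```text
time: 11.35
tool_pos: [0.5286, -0.1156, 0.0879]
eef_rot: [-3.141, 0.006, 0.102]
contact_force: [-8.1, -0.5, 5.0]
finger_gap: 0.0
gripper_force: 4.0
```

The end stop is reached: the force rises while the position stays put. I'll draw back and up.

arm_command(steps=[{"offset":[-15,0,0],"spin":0,"grip":255},{"offset":[-40,0,0],"spin":0,"grip":255},{"offset":[-70,0,0],"spin":0,"grip":255},{"offset":[-90,0,0],"spin":0,"grip":255},{"offset":[-90,0,-40],"spin":0,"grip":255},{"offset":[-90,0,-80],"spin":0,"grip":255},{"offset":[-90,0,-120],"spin":0,"grip":255},{"offset":[-90,0,-120],"spin":0,"grip":255},{"offset":[-90,0,-120],"spin":0,"grip":255},{"offset":[-90,0,-120],"spin":0,"grip":255}])

```text
time: 12.35
tool_pos: [0.4415, -0.1243, 0.2072]
eef_rot: [-3.141, 0.001, 0.102]
contact_force: [0.8, 0.3, 0.2]
finger_gap: 0.0001
gripper_force: 0.0
```

Run:
```python
from h import *
s=robot.get_state();print(s['time'],s['tool_pos'],s['contact_force'])
im,d=cams.grab_frame('wrist');cv2.imwrite('pics/w4.png',im[:,:,::-1])
s=robot.get_state();k=cams.calibration('wrist');K=np.array(k['camera_matrix']);T=np.linalg.inv(np.array(k['mount']))
def pix(p):
    R=Ro.from_euler('xyz',s['eef_rot']);q=T@np.r_[R.inv().apply(np.array(p)-s['tool_pos']),1];th=np.arctan2(np.hypot(*q[:2]),q[2]);a=np.arctan2(q[1],q[0])
    return (K[0,2]+K[0,0]*th*np.cos(a)).round(1),(K[1,2]+K[1,1]*th*np.sin(a)).round(1)
for q in (.7,.85,1.): 
    a=q-.5;print(q,pix([.519+.07*np.sin(a)*.995,-.1165+.007*np.sin(a),.022+.07*np.cos(a)]))
r,g,b=[im[...,i].astype(int) for i in range(3)];m=((r>120)&(r>2*g)&(r>2*b)).astype(np.uint8)
n,l,st,ce=cv2.connectedComponentsWithStats(m);print([(c.round(1),x[4]) for c,x in zip(ce[1:],st[1:]) if x[4]>150])
```

```text
12.35 [ 0.44150365 -0.1243488   0.20715974] [0.84702498 0.28180711 0.16345861]
0.7 (np.float64(250.4), np.float64(86.4))
0.85 (np.float64(250.4), np.float64(74.6))
1.0 (np.float64(250.4), np.float64(64.1))
[(array([54.7, 47.5]), np.int32(487)), (array([253.5,  63.7]), np.int32(647)), (array([242.3, 181.8]), np.int32(165))]
```

View pics/w4.png

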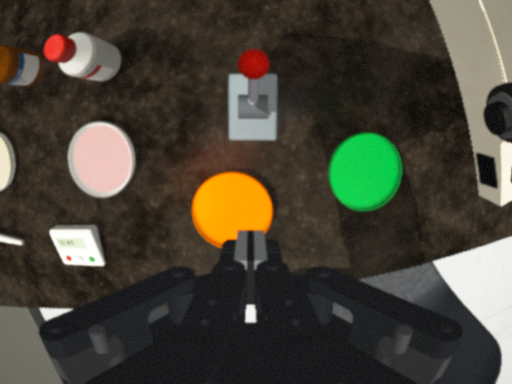

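The lever stands at the far side: the knob is at (253.5,64), which matches the angle of 1.0. The red-capped bottle and pink dish are undisturbed, and the arm is clear.

```bash
python3 -c "
from plant import robot;print(robot.job_done())"
```

```text
the job is handed in; nothing more can be done
None
```

The job is handed in: I pointed at the red cap and then the pink dish for about 2 s each, pushed the lever to its far end stop, and drew clear with no sign of touching a bottle or dish; no verdict was returned.

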